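Clear the cell tester: nest the passed cell, hold up the failed one in insulated tongs

ROBOT

A 6-joint arm with a two-finger parallel gripper is mounted at the origin on a cart in front of the work surface, level with it; the furniture and walls round the work are solid. World frame = base frame: x ahead of the robot, y to its left, z up, the work surface at z = 0. Lengths are in m, angles in degrees, forces in N, time in s.
With the tool pointing down it reaches from about 0.3 to 0.75 m from the base axis. Payload 8.5 kg.
Tool frame: the origin (TCP) lies between the finger pads, 19 mm behind the fingertips; this is the grasp point; z points along the fingers, y is the line along which they close (so a half turn about z gives the same grasp; the last joint's range is limited). The gripper opens to 85 mm and grips with 20 to 120 N. Pads are 22 mm wide; open, the fingers measure 114 mm over their backs; the gripper's body (76 mm by 85 mm) begins 54 mm behind the grasp point. The pads swing forward as they close: fully open they stand 13 mm farther back than shut.
Start: joints at [-83.268, 21.807, 74.336, -0, 83.858, -12.336], TCP at [0.18, -0.52, 0.25] pointing down, gripper open.
Joint ranges: [-178.18, 178.18], [-50.72, 133.34], [12.68, 142.11], [-81.47, 261.47], [9.98, 163.14], [-165.26, 165.26]. Speed limits (degrees/s): [136.94, 136.94, 180, 180, 180, 180].

INTERFACE

Orientations are given as a 3x3 rotation matrix whose columns are the frame's x, y, z axes.
In Python, from rig import env, get_image, close_job gives the robot as it stands.
- The arm moves only by the tool step_arm, never from a script. Its argument "targets" is a list of rows, each a list of 2 entries, a list of its own where there are three numbers: the shift along the tool's x, y, z as a fraction of full scale, then the turn, a rotation vector about the tool's x, y, z as a fraction of full scale. In form: [[[x, y, z], [wx, wy, wz]], ...]. A call has 1 to 10 rows; each row is the pose to reach, as a shift and turn from the pose commanded when the call began, along the tool's axes at that moment; what a row does not reach only later rows make up. Full scale, the value 1, is 0.3 m for a shift and 45 degrees for a turn. A row lasts 1/12 s, in which the tool goes at most 41.7 mm and 7.16 degrees, less where a joint would pass 70% of its speed; a pose out of reach is approached as far as the arm can. A call with a number of a shift or a turn outside -1 to 1 is refused whole. A call with a gripper value outside its range is refused whole. "jaw" is the finger opening in mm, from 0 to 85.4, set as the call begins (left out, the last holds). The fingers move at their own pace and stop on an object; "grip_force" is the grip in N (left out, the last holds). Time passes only in rows, so rows that repeat a pose let the fingers close. It gives the time, the measured TCP pose, the force, the opening and the grip force at its end, in the units of the state.
- env.observe(): the state, without advancing time (a new reading comes with each control period).
- get_image(name): name is "side" or "top"; returns a dict with "img" (384x512x3 uint8, red, green, blue), "z_map" (384x512 float32, m along the optical axis (not along the pixel's ray), 0 where there is no reading), "intrinsics" (3x3 intrinsics, pixels), "rvec" (rotation vector, rad) and "tvec" (3), from world to camera coordinates, as OpenCV has them. Camera axes: x right, y down, z forward; pixel columns grow to the right and rows downward; lengths in m; the calibration is good to about 2 mm. A picture is of the moment at which its call begins.
- close_job(): hands the job in; it is judged then, once.
The state is a dict: "time_s": time; "q": joint angles; "qvel": joint speeds; "joint_efforts": joint torques, N m; "position": TCP position; "tool_rot": TCP orientation; "ft_force": force on the tool from outside, world axes, zero at the start; "wrist_torque": the same for the moment, N m; "grip_width": finger opening in m; "gripper_force": force on a finger pad.
Only numpy, scipy, OpenCV 4.12 (cv2) and the standard library are available. Lean on these libraries where they do the work, as an engineer would, in place of code of your own. Each camera call takes 0.05 s, during which the arm holds its last target. There are 200 camera calls.

TASK

The cell test is over: take the passed mint-green cell out of the black test holder, lay it lengthwise in the valley between the two cells in the grey cradle so that it rests on both, and let go of it. Then pick up the orange insulated tongs, close their jaws on the failed cell (red band) standing in the white ceramic stand, and lift it upright more than 10 cm above the desk; never touch the failed cell with the robot itself, and leave the cells in the cradle and the multimeter, bottle and loupe where they are. The program finishes while still holding the failed cell up in the squeezed tongs, as somebody else brings the safe box for it.

Things in the scene. Friction and masses are not known exactly. Their poses are not given: they have to be found in the camera images.
- holder: fixed black open test holder for one lying cell, 84x33 mm, floor 3 mm thick; origin at the centre of its underside, x along the cell. Side lips only 10 mm high (32 mm apart over their outsides), end walls 24 mm high standing 34.5 mm either side of the centre: the cell lifts straight up out of it
- passed_cell: loose round mint-green battery cell, 26 mm diameter, 65 mm long, 90 g, lying in the holder; origin at its centre (16 mm above the desk there), z along its axis, towards the button end
- cradle: fixed grey cradle, 76x60 mm plus small screw lugs at both ends, with two mint cells side by side; origin at the centre of its underside, x along the cells; side walls 16 mm high. The cells' axes are 17 mm above the desk, 13.3 mm either side of its x axis. A third cell resting on both has its centre 39.4 mm above the desk and its sides clear down to 9 mm below its centre
- base_cell_1: mint cell like the passed one, lying in the cradle on its +y side; origin at its centre, z along its axis
- base_cell_2: mint cell like the passed one, lying in the cradle on its -y side; origin at its centre, z along its axis
- stand: fixed white ceramic stand, 85x85x14 mm, with one round recess 30 mm wide and 6 mm deep in its middle; origin at the centre of its underside. An upright desk screen stands at the desk's left edge: a tool coming from that side clears it with the TCP about 0.5 m above the desk
- failed_cell: loose mint cell with a red band round its upper half, 26 mm diameter, 65 mm long, 90 g, standing upright in the stand's recess (foot 8 mm, top 73 mm above the desk); origin at its centre, z along its axis, up
- tongs: loose orange spring tongs, 182x58x24 mm, 85 g, lying on the desk so that the arms close horizontally. Origin on the rear hinge, underside; x along the midline to the jaws when open (body = right arm, -y side; squeezing by q turns the midline by -q/2), z up. Ribbed grip zone 70 to 110 mm from the hinge (balance point in its middle); upright V notches in the jaws 165 mm from the hinge
- grip_right (a point): middle of the outer face of the right arm's grip zone, 12 mm above the underside
- grip_left (a point): middle of the outer face of the left arm's grip zone, 12 mm above the underside
- jaw_right (a point): bottom of the V notch in the right jaw, 12 mm above the underside
- jaw_left (a point): bottom of the V notch in the left jaw, 12 mm above the underside
- tongs_arm (a joint): squeeze of the tongs, rad: 0 open at rest (58 mm wide over the grip zone and between jaw lips), about 0.27 closed on a 26 mm cell (34 mm over the grip zone), 0.36 shut. A spring opens them: squeezing at the grip zone takes 4 N to start, 8 N at 0.27. Held at 51 mm there, they can be carried with 46 mm between the lips; 25 to 30 N of grip then holds a cell well
- multimeter: bystander: red and black hand multimeter, 164x84x48 mm, lying on the desk, origin centre of underside
- blue_bottle: bystander: blue round bottle, 36 mm wide, 90 mm high, origin centre of underside
- loupe: bystander: small black eyepiece loupe, 42 mm wide, 40 mm high, origin centre of underside
Not all that is in view belongs to the job. Leave any pink or purple look-alike of the passed_cell alone.

How it is judged:
By the outcome, as a careful person would: the job done as asked, in the order asked, and still so for the second after the job is handed in, while the arm keeps its last pose, push and grip.
It also fails if it takes over 64 s, if anything falls off the work surface, if the arm or the gripper's body presses on something with over 40 N, if the wrist force passes 120 N, or if a joint passes its speed limit or range.

## Working session

There is one attempt and no reset: what is moved stays moved. The work goes in short steps, Python scripts to look and compute and a tool call to move; the robot and the scene stay as the last step left them, time stands still between calls to the robot, and variables do not carry over. Pictures are saved under pics/ and viewed, at most 10 in all, crops included, and the job is handed in when it is done.

Besides the shell and the picture viewer there is one more tool, called by a JSON object that holds its "op" and its "data", one argument or row to a line. step_arm: Moves the arm, as the interface text tells. Its arguments: {"type":"object","properties":{"targets":{"type":"array","items":{"type":"array"}},"jaw":{"type":"number"},"grip_force":{"type":"number"}},"required":["targets"]}

```bash
mkdir -p pics; ls; cat > h.py <<'E'
import numpy as np, cv2
from rig import env, get_image, close_job
def snap(n):
    d=get_image(n); d['R']=cv2.Rodrigues(np.array(d['rvec'],float))[0]; d['t']=np.array(d['tvec'],float).ravel(); d['K']=np.array(d['intrinsics'],float); return d
def save(d,f): cv2.imwrite('pics/'+f,cv2.cvtColor(d['img'],cv2.COLOR_RGB2BGR))
def ray(d,u,v):
    c=-d['R'].T@d['t']; r=d['R'].T@np.linalg.inv(d['K'])@np.array([u,v,1.]); return c,r
def onz(d,u,v,z):
    c,r=ray(d,u,v); return c+r*(z-c[2])/r[2]
def cloud(d):
    z=d['z_map']; v,u=np.mgrid[:z.shape[0],:z.shape[1]]
    p=np.stack([u*z,v*z,z],-1)@np.linalg.inv(d['K']).T
    return (p-d['t'])@d['R']
E
python3 - <<'E'
from h import *
for n in('top','side'):
    d=snap(n); save(d,n+'0.png'); print(n,d['K'].round(1).tolist(),(-d['R'].T@d['t']).round(3),d['R'].round(3).tolist(), (d['z_map']==0).mean())
s=env.observe(); print(s['position'],s['tool_rot'],s['time_s'],s['grip_width'])
E
```

```text
pics
top [[495.8, 0.0, 258.9], [0.0, 495.8, 185.8], [0.0, 0.0, 1.0]] [ 0.407 -0.169  1.299] [[0.03, -0.999, -0.013], [-0.99, -0.028, -0.14], [0.139, 0.017, -0.99]] 0.0037384033203125
side [[413.0, 0.0, 251.1], [0.0, 413.0, 190.1], [0.0, 0.0, 1.0]] [0.425 0.583 0.776] [[-0.984, -0.177, -0.018], [-0.11, 0.682, -0.723], [0.14, -0.709, -0.691]] 0.004058837890625
[ 0.17962777 -0.5195868   0.24947047] [[ 9.45144554e-01  3.26652316e-01 -1.88761022e-04]
 [ 3.26652275e-01 -9.45143676e-01  1.31272905e-03]
 [ 2.50399699e-04 -1.30237793e-03 -9.99999121e-01]] 0.1 0.08556502751157445
```

View pics/top0.png

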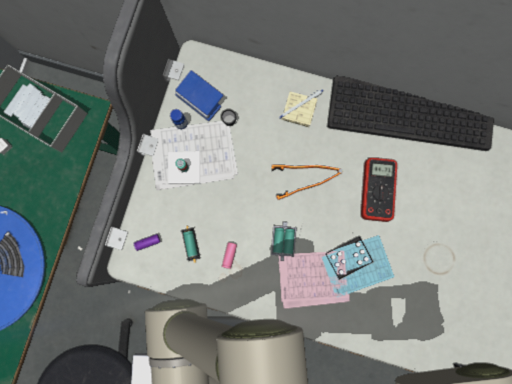

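View pics/side0.png

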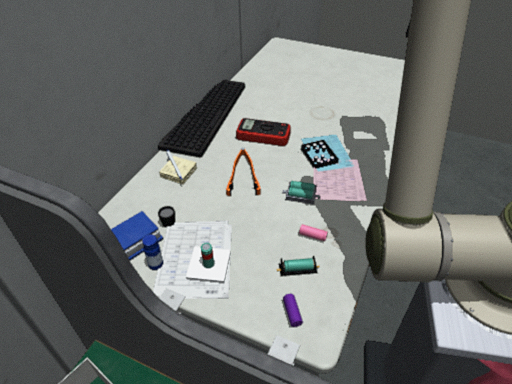

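The top view shows the holder with the passed cell at (191,243), the cradle at (284,240), the stand and failed cell at (182,165), and the tongs with hinge at (339,171) and jaws near (275,167) and (279,196). In the side view they are at (298,266), (300,190), (207,257) and (243,152–192). Next I'll measure them.

```bash
python3 - <<'E'
from h import *
rois={'top':{'passed':(178,222,206,266),'cradle':(268,215,302,262),'failed':(170,150,196,180)},'side':{'passed':(275,250,322,282),'cradle':(278,172,322,208),'failed':(198,236,218,272)}}
for n in('top','side'):
    d=snap(n); P=cloud(d); hsv=cv2.cvtColor(d['img'],cv2.COLOR_RGB2HSV); H,S,V=cv2.split(hsv)
    mint=((H>68)&(H<100)&(S>70)&(V>40)).astype(np.uint8)
    org=((H>4)&(H<20)&(S>150)&(V>100)).astype(np.uint8)
    for k,(a,b,c,e) in rois[n].items():
        m=np.zeros_like(mint); m[b:e,a:c]=mint[b:e,a:c]
        r=cv2.minAreaRect(cv2.findNonZero(m)); q=P[m>0]; q=q[q[:,2]>-.1]
        top=np.percentile(q[:,2],95)
        print(n,k,m.sum(),'rect',np.round(r[0],1),np.round(r[1],1),round(r[2],1),'ztop',top.round(4),'med',np.median(q,0).round(4),'min',np.percentile(q,3,0).round(3),'max',np.percentile(q,97,0).round(3))
        zc={'passed':.016+.005,'cradle':.017+.005,'failed':.073}[k]
        bx=cv2.boxPoints(r); print('   box', [onz(d,*x,zc)[:2].round(4).tolist() for x in bx], onz(d,*r[0],zc)[:2].round(4))
    a,b,c,e=(265,155,345,205) if n=='top' else (220,145,265,200)
    m=np.zeros_like(org); m[b:e,a:c]=org[b:e,a:c]; m=m
    q=P[m>0]; pts=cv2.findNonZero(m).reshape(-1,2)
    print(n,'tongs',m.sum(),'z',np.percentile(q[:,2],[5,50,95]).round(4))
    w=np.array([onz(d,*p,.02)[:2] for p in pts]); np.save(n+'_t.npy',w)
    tri=cv2.minEnclosingTriangle(w.astype(np.float32).reshape(-1,1,2))[1]; print('tri',tri.round(4).reshape(-1,2).tolist())
    # stand: white plate top
    g=((d['img'].min(2)>200)).astype(np.uint8)
    cv2.imwrite('pics/%s_big.png'%n, cv2.cvtColor(cv2.resize(d['img'][140:270,150:350] if n=='top' else d['img'][140:290,180:340],None,fx=4 if n=='top' else 4,fy=4,interpolation=cv2.INTER_CUBIC)[:600,:800],cv2.COLOR_RGB2BGR))
E
```

```text
top passed 251 rect [190.  243.2] [24.7 10.2] 78.7 ztop 0.0304 med [0.4334 0.0249 0.0248] min [0.406 0.011 0.003] max [0.461 0.041 0.031]
   box [[0.461, 0.0458], [0.4669, 0.0202], [0.4055, 0.0048], [0.3996, 0.0302]] [0.4331 0.0252]
top cradle 474 rect [283.5 240.3] [19.7 24.4] 4.4 ztop 0.0321 med [ 0.4464 -0.2134  0.0263] min [ 0.418 -0.238  0.017] max [ 0.476 -0.19   0.033]
   box [[0.4177, -0.1873], [0.4798, -0.1905], [0.4774, -0.241], [0.4154, -0.2375]] [ 0.4474 -0.2141]
top failed 39 rect [181.7 164.1] [13.   8.5] 26.6 ztop 0.0739 med [0.6279 0.0485 0.0697] min [0.621 0.042 0.021] max [0.642 0.063 0.074]
   box [[0.6263, 0.0674], [0.646, 0.0589], [0.632, 0.0288], [0.6123, 0.0374]] [0.6291 0.0481]
top tongs 213 z [0.0097 0.021  0.0258]
tri [[0.5479000210762024, -0.19689999520778656], [0.6435999870300293, -0.1785999983549118], [0.64410001039505, -0.40939998626708984]]
side passed 319 rect [298.5 264.5] [11.3 28.8] 85.6 ztop 0.0292 med [0.4318 0.0293 0.0249] min [0.403 0.013 0.013] max [0.461 0.042 0.03 ]
   box [[0.4659, 0.0201], [0.4029, 0.0035], [0.3989, 0.0337], [0.4604, 0.0499]] [0.4321 0.027 ]
side cradle 366 rect [301.  189.3] [24.5 15. ] 9.5 ztop 0.0307 med [ 0.4481 -0.2072  0.0266] min [ 0.419 -0.235  0.017] max [ 0.479 -0.19   0.031]
   box [[0.4808, -0.1887], [0.4807, -0.2466], [0.4154, -0.2408], [0.4178, -0.1839]] [ 0.4485 -0.2145]
side failed 144 rect [206.9 254.9] [24.5 10.3] 81.9 ztop 0.0727 med [0.6296 0.0606 0.0422] min [0.621 0.041 0.016] max [0.643 0.064 0.073]
   box [[0.6475, 0.0452], [0.6265, 0.0376], [0.6036, 0.0987], [0.6236, 0.1058]] [0.625  0.0726]
side tongs 152 z [0.0153 0.0222 0.0254]
tri [[0.6434999704360962, -0.41990000009536743], [0.5515000224113464, -0.1889999955892563], [0.6509000062942505, -0.17790000140666962]]
```

View pics/top_big.png

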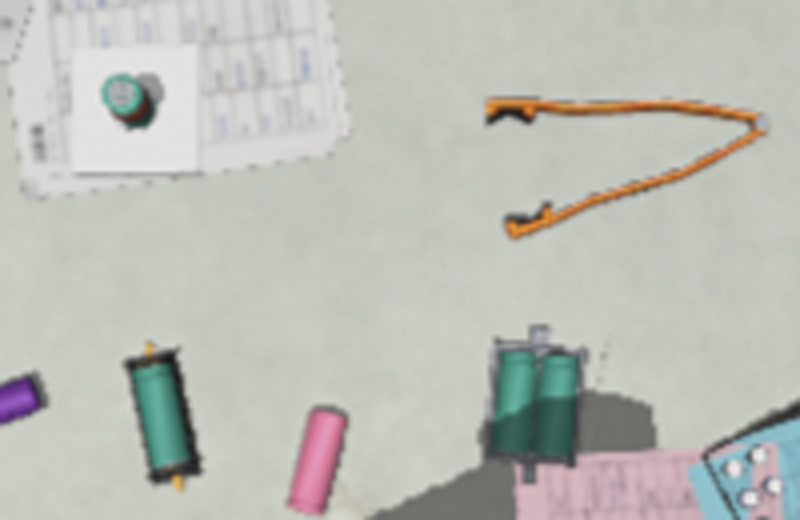

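View pics/side_big.png

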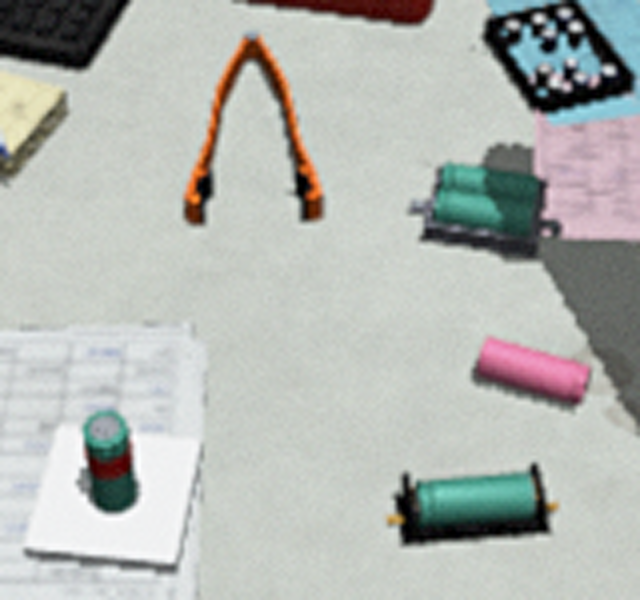

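The crops show the failed cell's top at about px (181,164) in top and (207,247) in side. The tongs' hinge is at top (340,171) and side (243,150), with the jaws pointing left (+y). The holder and cradle are free on all sides. I'll refine these with rays.

```bash
python3 - <<'E'
from h import *
T=snap('top');S=snap('side')
def tri(a,b):
    c1,r1=ray(T,*a);c2,r2=ray(S,*b)
    A=np.stack([r1,-r2],1); s=np.linalg.lstsq(A,c2-c1,rcond=None)[0]
    p,q=c1+r1*s[0],c2+r2*s[1]; return ((p+q)/2).round(4),round(float(np.linalg.norm(p-q)),4)
# grey lid of failed cell: cloud points above 68mm
for n,d in(('T',T),('S',S)):
    P=cloud(d); 
    near=(abs(P[...,0]-.63)<.03)&(abs(P[...,1]-.05)<.03)&(P[...,2]>.066)&(P[...,2]<.08)
    v,u=np.nonzero(near); print(n,'lid',near.sum(),P[near].mean(0).round(4), 'px',u.mean(),v.mean(), onz(d,u.mean(),v.mean(),.073).round(4), 'box',u.min(),u.max(),v.min(),v.max())
    for nm,c,zr,rad in(('stand',(.63,.05),(.010,.018),.06),('holderall',(.4326,.0258),(.012,.04),.06),('cradle',(.448,-.2143),(.02,.04),.06),('loupe',(.74,-.06),(.03,.05),.06),('bottle',(.73,.06),(.06,.12),.06)):
        m=(np.hypot(P[...,0]-c[0],P[...,1]-c[1])<rad)&(P[...,2]>zr[0])&(P[...,2]<zr[1])
        if m.sum()<5: print(n,nm,m.sum()); continue
        r=cv2.minAreaRect(P[m][:,:2].astype(np.float32)); print(n,nm,m.sum(),np.round(r[0],4),np.round(r[1],3),round(r[2],1),'zmed',np.median(P[m][:,2]).round(4))
    # tongs
    H,Sa,V=cv2.split(cv2.cvtColor(d['img'],cv2.COLOR_RGB2HSV)); a,b,c,e=(265,155,345,205) if n=='T' else (220,145,265,200)
    m=np.zeros(H.shape,bool); m[b:e,a:c]=((H>4)&(H<20)&(Sa>150)&(V>100))[b:e,a:c]
    v,u=np.nonzero(m); w=np.array([onz(d,x,y,.020)[:2] for x,y in zip(u,v)])
    hg=w[np.argsort(w[:,1])[:6]].mean(0); 
    for it in range(3):
        rr=w-hg; R=np.hypot(*rr.T); an=np.degrees(np.arctan2(rr[:,1],rr[:,0]))
        mid=np.median(an[R>.05]); out=[]
        for lo in(.05,.07,.09,.11,.13):
            k=(R>lo)&(R<lo+.02); A=an[k&(an>mid)].mean();B=an[k&(an<mid)].mean(); out.append((round((A+B)/2,1),round(A-B,1)))
    print(n,'hinge',hg.round(4),'(mid,spread)',out,'R',R.max().round(3))
    ax=np.radians(np.mean([o[0] for o in out])); 
    print('  grip',(hg+.09*np.array([np.cos(ax),np.sin(ax)])).round(4))
print('hinge',tri((340,170.75),(243,149.5)))
print('jaw +x tip outer',tri((271.8,165.5),(228,194)),'jaw -x',tri((278,198),(258.5,193)))
E
```

```text
T lid 81 [0.6328 0.0542 0.0715] px 179.44444444444446 162.7283950617284 [0.6325 0.054  0.073 ] box 175 184 158 167
T stand 751 [0.6384 0.0549] [0.097 0.085] 2.6 zmed 0.0133
T holderall 313 [0.4327 0.0275] [0.077 0.032] 15.6 zmed 0.0247
T cradle 458 [ 0.447  -0.2142] [0.063 0.054] 0.6 zmed 0.0267
T loupe 197 [ 0.7671 -0.0593] [0.042 0.04 ] 1.7 zmed 0.0356
T bottle 167 [0.7524 0.0669] [0.03  0.032] 86.0 zmed 0.0872
T hinge [ 0.6286 -0.3509] (mid,spread) [(np.float64(98.9), np.float64(47.0)), (np.float64(99.6), np.float64(38.1)), (np.float64(99.8), np.float64(33.7)), (np.float64(100.2), np.float64(31.0)), (np.float64(98.5), np.float64(27.0))] R 0.172
  grip [ 0.6139 -0.2621]
S lid 99 [0.6319 0.0526 0.0714] px 206.23232323232324 247.62626262626262 [0.6314 0.0538 0.073 ] box 201 212 243 253
S stand 967 [0.6327 0.0513] [0.086 0.088] 2.3 zmed 0.0134
S holderall 393 [0.4322 0.025 ] [0.077 0.033] 15.2 zmed 0.0243
S cradle 336 [ 0.4464 -0.214 ] [0.051 0.064] 85.9 zmed 0.027
S loupe 214 [ 0.7638 -0.046 ] [0.041 0.075] 7.8 zmed 0.0363
S bottle 270 [0.7515 0.0663] [0.033 0.033] 13.1 zmed 0.0859
S hinge [ 0.6324 -0.3547] (mid,spread) [(np.float64(100.8), np.float64(45.3)), (np.float64(100.9), np.float64(37.9)), (np.float64(100.9), np.float64(32.5)), (np.float64(101.0), np.float64(30.5)), (np.float64(100.0), np.float64(27.6))] R 0.189
  grip [ 0.6156 -0.2662]
hinge (array([ 0.6322, -0.3571,  0.0218]), 0.0001)
jaw +x tip outer (array([ 0.6412, -0.1794,  0.0089]), 0.0046) jaw -x (array([ 0.5587, -0.1977,  0.0071]), 0.0017)
```

```bash
cat > g.py <<'E'
import sys; from h import *
from scipy.spatial.transform import Rotation as Ro
# usage: g.py x y z yaw  -> fractions from the measured pose, tool down with tool x at yaw
x,y,z,yaw=map(float,sys.argv[1:5]); s=env.observe(); R=np.array(s['tool_rot']); p=np.array(s['position'])
c,n=np.cos(np.radians(yaw)),np.sin(np.radians(yaw)); G=np.array([[c,n,0],[n,-c,0],[0,0,-1]])
print('t',round(s['time_s'],2),'p',p.round(4),'yaw',np.degrees(np.arctan2(R[1,0],R[0,0])).round(1),'w',round(s['grip_width'],4),'F',np.round(s['ft_force'],1))
print('shift',(R.T@(np.array([x,y,z])-p)/.3).round(3),'turn',(Ro.from_matrix(R.T@G).as_rotvec(degrees=True)/45).round(3))
E
python3 g.py .4326 .026 .15 15
```

```text
t 0.3 p [ 0.1797 -0.5197  0.2498] yaw 19.1 w 0.0853 F [ 0.4  0.  -0.1]
shift [ 1.391 -1.444  0.334] turn [-0.001 -0.     0.09 ]
```

{"op": "step_arm", "data": {
  "targets": [
    [[0.1,-0.1,0],[0,0,0]],
    [[0.2,-0.2,0],[0,0,0.02]],
    [[0.3,-0.3,0],[0,0,0.05]],
    [[0.4,-0.4,0.03],[0,0,0.09]],
    [[0.5,-0.5,0.06],[0,0,0.09]],
    [[0.6,-0.6,0.1],[0,0,0.09]],
    [[0.68,-0.68,0.14],[0,0,0.09]],
    [[0.7,-0.72,0.17],[0,0,0.09]],
    [[0.7,-0.72,0.17],[0,0,0.09]],
    [[0.7,-0.72,0.17],[0,0,0.09]]
  ],
  "jaw": 60,
  "grip_force": 40
}}

```text
time_s: 1.13
position: [0.3078, -0.2469, 0.1992]
tool_rot: [[0.965, 0.261, -0.0], [0.261, -0.965, -0.0], [-0.0, 0.0, -1.0]]
ft_force: [0.4, 0.3, 0.8]
grip_width: 0.0596
gripper_force: 0.0
```

```bash
python3 g.py .4326 .026 .11 15
```

```text
t 1.13 p [ 0.3078 -0.2469  0.1992] yaw 15.1 w 0.0596 F [0.4 0.3 0.8]
shift [ 0.639 -0.77   0.297] turn [0.    0.    0.003]
```

{"op": "step_arm", "data": {
  "targets": [
    [[0.08,-0.09,0],[0,0,0]],
    [[0.17,-0.19,0.03],[0,0,0]],
    [[0.26,-0.29,0.06],[0,0,0]],
    [[0.34,-0.4,0.1],[0,0,0]],
    [[0.42,-0.5,0.15],[0,0,0]],
    [[0.5,-0.6,0.2],[0,0,0]],
    [[0.58,-0.7,0.26],[0,0,0]],
    [[0.639,-0.77,0.29],[0,0,0.003]],
    [[0.639,-0.77,0.297],[0,0,0.003]],
    [[0.639,-0.77,0.297],[0,0,0.003]]
  ]
}}

```text
time_s: 1.97
position: [0.4339, 0.0254, 0.1096]
tool_rot: [[0.966, 0.258, -0.0], [0.258, -0.966, -0.0], [-0.0, 0.0, -1.0]]
ft_force: [-0.8, 0.3, -0.5]
grip_width: 0.06
gripper_force: 0.0
```

```bash
python3 g.py .4326 .026 .031 15
```

```text
t 1.97 p [0.4339 0.0254 0.1096] yaw 15.0 w 0.06 F [-0.8  0.3 -0.5]
shift [-0.004 -0.003  0.262] turn [ 0.     0.    -0.001]
```

{"op": "step_arm", "data": {
  "targets": [
    [[-0.004,-0.003,0.08],[0,0,0]],
    [[-0.004,-0.003,0.16],[0,0,0]],
    [[-0.004,-0.003,0.22],[0,0,0]],
    [[-0.004,-0.003,0.262],[0,0,0]],
    [[-0.004,-0.003,0.262],[0,0,0]],
    [[-0.004,-0.003,0.262],[0,0,0]]
  ]
}}

```text
time_s: 2.47
position: [0.432, 0.0247, 0.0318]
tool_rot: [[0.967, 0.255, 0.0], [0.255, -0.967, -0.0], [0.0, 0.0, -1.0]]
ft_force: [0.5, 0.2, -0.2]
grip_width: 0.0596
gripper_force: 0.0
```

{"op": "step_arm", "data": {
  "targets": [
    [[0,0,0],[0,0,0]],
    [[0,0,0],[0,0,0]],
    [[0,0,0],[0,0,0]],
    [[0,0,0],[0,0,0]],
    [[0,0,0],[0,0,0]],
    [[0,0,0],[0,0,0]],
    [[0,0,0],[0,0,0]],
    [[0,0,0],[0,0,0]]
  ],
  "jaw": 15,
  "grip_force": 40
}}

```text
time_s: 3.13
position: [0.432, 0.0259, 0.0324]
tool_rot: [[0.966, 0.257, 0.002], [0.257, -0.966, -0.001], [0.002, 0.002, -1.0]]
ft_force: [-1.4, -2.3, 7.7]
grip_width: 0.0241
gripper_force: 38.8
```

```bash
python3 g.py .4326 .026 .14 15
```

```text
t 3.13 p [0.432  0.0259 0.0324] yaw 14.9 w 0.0241 F [-1.4 -2.3  7.7]
shift [ 0.003  0.001 -0.359] turn [ 0.002 -0.002 -0.002]
```

{"op": "step_arm", "data": {
  "targets": [
    [[0,0,0],[0,0,0]],
    [[0,0,0],[0,0,0]],
    [[0,0,0],[0,0,0]],
    [[0,0,0.006],[0,0,0]],
    [[0,0,0.006],[0,0,0]],
    [[0,0,0.006],[0,0,0]]
  ],
  "jaw": 40
}}

```text
time_s: 3.63
position: [0.4314, 0.0263, 0.0294]
tool_rot: [[0.966, 0.257, -0.0], [0.257, -0.966, 0.0], [-0.0, -0.0, -1.0]]
ft_force: [0.6, -0.2, -0.2]
grip_width: 0.0398
gripper_force: 0.0
```

{"op": "step_arm", "data": {
  "targets": [
    [[0,0,0],[0,0,0]],
    [[0,0,0],[0,0,0]],
    [[0,0,0],[0,0,0]],
    [[0,0,0],[0,0,0]],
    [[0,0,0],[0,0,0]],
    [[0,0,0],[0,0,0]],
    [[0,0,0],[0,0,0]]
  ],
  "jaw": 15,
  "grip_force": 30
}}

```text
time_s: 4.22
position: [0.4315, 0.0263, 0.0296]
tool_rot: [[0.966, 0.257, 0.0], [0.257, -0.966, 0.0], [0.0, -0.0, -1.0]]
ft_force: [-1.3, 1.5, 4.1]
grip_width: 0.0245
gripper_force: 29.4
```

{"op": "step_arm", "data": {
  "targets": [
    [[0,0,-0.01],[0,0,0]],
    [[0,0,-0.03],[0,0,0]],
    [[0,0,-0.06],[0,0,0]],
    [[0,0,-0.1],[0,0,0]],
    [[0,0,-0.16],[0,0,0]],
    [[0,0,-0.22],[0,0,0]],
    [[0,0,-0.28],[0,0,0]],
    [[0,0,-0.34],[0,0,0]],
    [[0,0,-0.34],[0,0,0]],
    [[0,0,-0.34],[0,0,0]]
  ]
}}

```text
time_s: 5.05
position: [0.4316, 0.0262, 0.132]
tool_rot: [[0.966, 0.257, 0.002], [0.257, -0.966, -0.0], [0.002, 0.001, -1.0]]
ft_force: [0.0, 0.9, -2.6]
grip_width: 0.0249
gripper_force: 29.6
```

```bash
python3 g.py .4472 -.2143 .13 -3; python3 - <<'E'
from h import *
d=snap('side'); save(d,'s1.png'); P=cloud(d); T=snap('top')
H,S,V=cv2.split(cv2.cvtColor(d['img'],cv2.COLOR_RGB2HSV))
m=(H>68)&(H<100)&(S>70)&(V>40)&(P[...,2]>.08)&(np.hypot(P[...,0]-.43,P[...,1]-.026)<.08)
q=P[m]; print(m.sum(),q.min(0).round(3),q.max(0).round(3),np.median(q,0).round(3))
cv2.imwrite('pics/s1c.png',cv2.cvtColor(cv2.resize(d['img'][140:300,180:380],None,fx=3,fy=3),cv2.COLOR_RGB2BGR))
# cradle yaw from unshadowed now: per-row mint edges in top view
H,S,V=cv2.split(cv2.cvtColor(T['img'],cv2.COLOR_RGB2HSV))
m=(H>68)&(H<100)&(S>70)&(V>40); L=[];Rr=[]
for v in range(228,256):
    u=np.nonzero(m[v,266:305])[0]+266
    if len(u)>10: L.append(onz(T,u.min(),v,.017)[:2]);Rr.append(onz(T,u.max()+0.,v,.017)[:2])
for A in(L,Rr):
    A=np.array(A);k=np.polyfit(A[:,0],A[:,1],1);print('edge yaw',np.degrees(np.arctan(k[0])).round(1),'y at .447',np.polyval(k,.447).round(4))
E
```

```text
t 5.05 p [0.4316 0.0262 0.132 ] yaw 14.9 w 0.0249 F [ 0.   0.9 -2.6]
shift [-0.156  0.788  0.007] turn [ 0.001 -0.002  0.397]
157 [0.402 0.02  0.116] [0.464 0.08  0.195] [0.448 0.036 0.128]
edge yaw -1.9 y at .447 -0.1903
edge yaw -2.3 y at .447 -0.238
```

View pics/s1c.png

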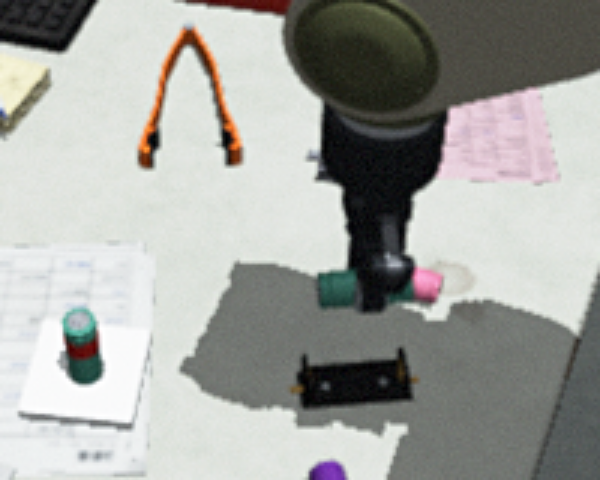

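The cell is held level about 10 cm above the desk, and the holder is empty. I'm carrying it to the cradle.

{"op": "step_arm", "data": {
  "targets": [
    [[-0.02,0.08,0],[0,0,0.05]],
    [[-0.04,0.18,0],[0,0,0.1]],
    [[-0.06,0.28,0],[0,0,0.15]],
    [[-0.08,0.38,0],[0,0,0.2]],
    [[-0.1,0.48,0],[0,0,0.25]],
    [[-0.12,0.58,0],[0,0,0.3]],
    [[-0.14,0.68,0],[0,0,0.35]],
    [[-0.15,0.75,0],[0,0,0.387]],
    [[-0.156,0.788,0.007],[0,0,0.387]],
    [[-0.156,0.788,0.007],[0,0,0.387]]
  ]
}}

```text
time_s: 5.98
position: [0.4468, -0.2158, 0.128]
tool_rot: [[0.999, -0.046, -0.001], [-0.046, -0.999, 0.001], [-0.001, -0.001, -1.0]]
ft_force: [-0.1, 0.2, -0.2]
grip_width: 0.0243
gripper_force: 29.7
```

```bash
python3 g.py .4465 -.2142 .058 -2.5
```

```text
t 5.98 p [ 0.4468 -0.2158  0.128 ] yaw -2.6 w 0.0243 F [-0.1  0.2 -0.2]
shift [-0.001 -0.005  0.233] turn [-0.001  0.002 -0.002]
```

{"op": "step_arm", "data": {
  "targets": [
    [[0,-0.004,0.05],[0,0,0]],
    [[0,-0.004,0.1],[0,0,0]],
    [[0,-0.004,0.15],[0,0,0]],
    [[0,-0.004,0.19],[0,0,0]],
    [[0,-0.004,0.215],[0,0,0]],
    [[0,-0.004,0.233],[0,0,0]],
    [[0,-0.004,0.233],[0,0,0]],
    [[0,-0.004,0.233],[0,0,0]]
  ]
}}

```text
time_s: 6.65
position: [0.4471, -0.2126, 0.0597]
tool_rot: [[0.999, -0.044, -0.0], [-0.044, -0.999, 0.0], [-0.0, -0.0, -1.0]]
ft_force: [0.1, -0.1, -0.4]
grip_width: 0.0246
gripper_force: 29.7
```

{"op": "step_arm", "data": {
  "targets": [
    [[0,0,0.005],[0,0,0]],
    [[0,0,0.009],[0,0,0]],
    [[0,0,0.013],[0,0,0]],
    [[0,0,0.013],[0,0,0]],
    [[0,0,0.013],[0,0,0]]
  ]
}}

```text
time_s: 7.07
position: [0.4471, -0.213, 0.0557]
tool_rot: [[0.999, -0.044, 0.0], [-0.044, -0.999, -0.0], [0.0, 0.0, -1.0]]
ft_force: [0.2, 0.8, -1.5]
grip_width: 0.0244
gripper_force: 29.7
```

{"op": "step_arm", "data": {
  "targets": [
    [[0,0.003,0.004],[0,0,0]],
    [[0,0.003,0.006],[0,0,0]],
    [[0,0.003,0.008],[0,0,0]],
    [[0,0.003,0.008],[0,0,0]],
    [[0,0.003,0.008],[0,0,0]]
  ]
}}

```text
time_s: 7.48
position: [0.4471, -0.2144, 0.0537]
tool_rot: [[0.999, -0.044, 0.001], [-0.044, -0.999, -0.001], [0.001, 0.001, -1.0]]
ft_force: [-2.9, -1.4, 4.8]
grip_width: 0.025
gripper_force: 30.3
```

{"op": "step_arm", "data": {
  "targets": [
    [[0,0,0],[0,0,0]],
    [[0,0,0],[0,0,0]],
    [[0,0,0],[0,0,0]],
    [[0,0,0],[0,0,0]],
    [[0,0,0],[0,0,0]],
    [[0,0,-0.02],[0,0,0]],
    [[0,0,-0.06],[0,0,0]],
    [[0,0,-0.12],[0,0,0]],
    [[0,0,-0.2],[0,0,0]],
    [[0,0,-0.3],[0,0,0]]
  ],
  "jaw": 50
}}

```text
time_s: 8.32
position: [0.4464, -0.2134, 0.1437]
tool_rot: [[0.999, -0.044, -0.002], [-0.044, -0.999, 0.002], [-0.002, -0.002, -1.0]]
ft_force: [0.6, -0.1, 0.3]
grip_width: 0.0499
gripper_force: 0.0
```

```bash
python3 g.py .616 -.2675 .14 100.3;
```

```text
t 8.32 p [ 0.4464 -0.2134  0.1437] yaw -2.5 w 0.0499 F [ 0.6 -0.1  0.3]
shift [0.573 0.155 0.011] turn [-0.004  0.    -2.285]
```

{"op": "step_arm", "data": {
  "targets": [
    [[0.05,0.02,0],[0,0,-0.14]],
    [[0.12,0.04,0],[0,0,-0.28]],
    [[0.2,0.06,0],[0,0,-0.43]],
    [[0.28,0.08,0],[0,0,-0.58]],
    [[0.36,0.1,0],[0,0,-0.73]],
    [[0.44,0.12,0],[0,0,-0.87]],
    [[0.52,0.14,0],[0,0,-1]],
    [[0.57,0.155,0],[0,0,-1]],
    [[0.57,0.155,0],[0,0,-1]]
  ],
  "jaw": 78
}}

```text
time_s: 9.07
position: [0.6176, -0.2684, 0.1429]
tool_rot: [[0.737, 0.676, 0.001], [0.676, -0.737, -0.0], [0.0, 0.001, -1.0]]
ft_force: [0.5, 0.0, 0.3]
grip_width: 0.078
gripper_force: 0.0
```

{"op": "step_arm", "data": {
  "targets": [
    [[0,0,0],[0,0,-0.15]],
    [[0,0,0],[0,0,-0.3]],
    [[0,0,0],[0,0,-0.45]],
    [[0,0,0],[0,0,-0.6]],
    [[0,0,0],[0,0,-0.75]],
    [[0,0,0],[0,0,-0.9]],
    [[0,0,0],[0,0,-1]],
    [[0,0,0],[0,0,-1]],
    [[0,0,0],[0,0,-1]]
  ]
}}

```text
time_s: 9.82
position: [0.6152, -0.2677, 0.1435]
tool_rot: [[0.047, 0.999, -0.0], [0.999, -0.047, 0.0], [0.0, -0.0, -1.0]]
ft_force: [0.4, 0.5, -0.2]
grip_width: 0.0782
gripper_force: 0.0
```

```bash
python3 g.py .616 -.2675 .14 100.3; python3 - <<'E'
from h import *
T=snap('top');S=snap('side')
for n,d in(('T',T),('S',S)):
    P=cloud(d); H,Sa,V=cv2.split(cv2.cvtColor(d['img'],cv2.COLOR_RGB2HSV))
    m=(H>68)&(H<100)&(Sa>70)&(V>40)&(P[...,2]>.041)&(P[...,2]<.07)&(np.hypot(P[...,0]-.447,P[...,1]+.214)<.06)
    q=P[m]; print(n,m.sum(), q.shape[0] and (cv2.minAreaRect(q[:,:2].astype(np.float32)),np.percentile(q[:,2],[50,95])))
cv2.imwrite('pics/c2.png',np.hstack([cv2.cvtColor(cv2.resize(d['img'][a:a+120,b:b+130],None,fx=3,fy=3),cv2.COLOR_RGB2BGR) for d,a,b in((T,150,230),(S,120,220))]))
E
```

```text
t 9.82 p [ 0.6152 -0.2677  0.1435] yaw 87.3 w 0.0782 F [ 0.4  0.5 -0.2]
shift [0.001 0.003 0.012] turn [-0.    -0.    -0.289]
T 34 (((0.4302356243133545, -0.21913738548755646), (0.010861127637326717, 0.026811232790350914), 81.3386001586914), array([0.0477427 , 0.05219882]))
S 177 (((0.44882580637931824, -0.21282610297203064), (0.024344146251678467, 0.06070322543382645), 79.35879516601562), array([0.04915515, 0.05302988]))
```

View pics/c2.png

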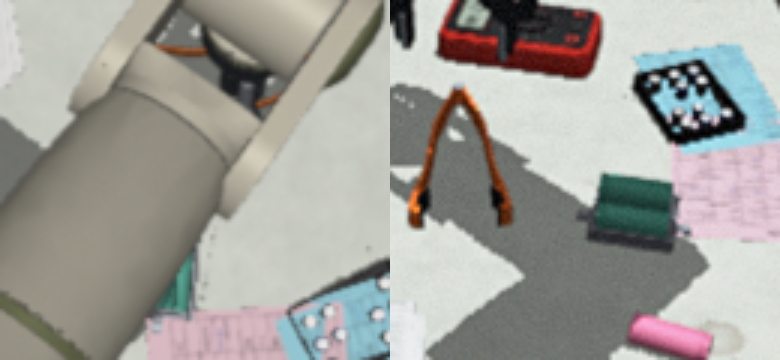

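The passed cell lies in the valley, resting on both cells, with its top at 53 mm and its centre at (0.449,-0.213). Next I'm lowering onto the tongs.

{"op": "step_arm", "data": {
  "targets": [
    [[0,0,0],[0,0,-0.15]],
    [[0,0,0.03],[0,0,-0.289]],
    [[0.001,0.003,0.1],[0,0,-0.289]],
    [[0.001,0.003,0.17],[0,0,-0.289]],
    [[0.001,0.003,0.24],[0,0,-0.289]],
    [[0.001,0.003,0.3],[0,0,-0.289]],
    [[0.001,0.003,0.3],[0,0,-0.289]],
    [[0.001,0.003,0.3],[0,0,-0.289]]
  ]
}}

```text
time_s: 10.58
position: [0.6164, -0.2675, 0.053]
tool_rot: [[-0.181, 0.984, -0.001], [0.984, 0.181, 0.001], [0.001, -0.001, -1.0]]
ft_force: [0.8, 0.4, 1.6]
grip_width: 0.0781
gripper_force: 0.0
```

```bash
python3 g.py .616 -.2675 .020 100.3
```

```text
t 10.58 p [ 0.6164 -0.2675  0.053 ] yaw 100.4 w 0.0781 F [0.8 0.4 1.6]
shift [ 0.    -0.001  0.11 ] turn [-0.001 -0.001  0.002]
```

{"op": "step_arm", "data": {
  "targets": [
    [[0,0,0.05],[0,0,0]],
    [[0,-0.001,0.09],[0,0,0]],
    [[0,-0.001,0.11],[0,0,0]],
    [[0,-0.001,0.11],[0,0,0]],
    [[0,-0.001,0.11],[0,0,0]]
  ]
}}

```text
time_s: 11.0
position: [0.6165, -0.2678, 0.0206]
tool_rot: [[-0.182, 0.983, 0.0], [0.983, 0.182, -0.0], [-0.0, 0.0, -1.0]]
ft_force: [0.3, 0.8, 0.2]
grip_width: 0.078
gripper_force: 0.0
```

{"op": "step_arm", "data": {
  "targets": [
    [[0,0,0],[0,0,0]],
    [[0,0,0],[0,0,0]],
    [[0,0,0],[0,0,0]],
    [[0,0,0],[0,0,0]],
    [[0,0,0],[0,0,0]],
    [[0,0,0],[0,0,0]],
    [[0,0,0],[0,0,0]],
    [[0,0,0],[0,0,0]]
  ],
  "jaw": 50,
  "grip_force": 30
}}

```text
time_s: 11.67
position: [0.6172, -0.2681, 0.022]
tool_rot: [[-0.182, 0.983, 0.003], [0.983, 0.182, -0.002], [-0.002, 0.002, -1.0]]
ft_force: [-0.5, 0.6, 6.0]
grip_width: 0.0502
gripper_force: 6.4
```

{"op": "step_arm", "data": {
  "targets": [
    [[0,0,-0.01],[0,0,0]],
    [[0,0,-0.03],[0,0,0]],
    [[0,0,-0.06],[0,0,0]],
    [[0,0,-0.1],[0,0,0]],
    [[0,0,-0.16],[0,0,0]],
    [[0,0,-0.22],[0,0,0]],
    [[0,0,-0.28],[0,0,0]],
    [[0,0,-0.34],[0,0,0]],
    [[0,0,-0.38],[0,0,0]],
    [[0,0,-0.38],[0,0,0]]
  ]
}}

```text
time_s: 12.5
position: [0.6174, -0.2683, 0.1385]
tool_rot: [[-0.182, 0.983, 0.005], [0.983, 0.182, -0.004], [-0.004, 0.005, -1.0]]
ft_force: [-0.2, -0.3, -0.4]
grip_width: 0.0501
gripper_force: 4.8
```

```bash
cat > tg.py <<'E'
from h import *
s=env.observe(); p=np.array(s['position']); R=np.array(s['tool_rot'])
for n in('side','top'):
    d=snap(n); P=cloud(d); H,Sa,V=cv2.split(cv2.cvtColor(d['img'],cv2.COLOR_RGB2HSV))
    L=(P-p)@R
    m=(H>4)&(H<20)&(Sa>150)&(V>70)&(np.linalg.norm(L,axis=-1)<.14)
    q=L[m]
    if len(q)<10: print(n,len(q)); continue
    f=q[q[:,0]>.055]; b=q[q[:,0]<-.03]
    print(n,len(q),'xrange',np.percentile(q[:,0],[1,99]).round(4))
    for side in(f[f[:,1]>0],f[f[:,1]<0],b):
        if len(side)>2: print('  n',len(side),'mean',side.mean(0).round(4),'min',side.min(0).round(4),'max',side.max(0).round(4))
    if n=='side':
        u,v=cv2.projectPoints(p.reshape(1,1,3),d['rvec'],d['tvec'],d['K'],None)[0].ravel().astype(int)
        c=d['img'][max(0,v-70):v+110,max(0,u-110):u+110]; import sys; cv2.imwrite('pics/'+sys.argv[1],cv2.cvtColor(cv2.resize(c,None,fx=3,fy=3),cv2.COLOR_RGB2BGR))
E
python3 tg.py t1.png; python3 g.py .6454 -.0203 .15 100.3
```

```text
side 229 xrange [-0.0897  0.0857]
  n 44 mean [0.0776 0.0293 0.0037] min [ 0.0574  0.025  -0.0034] max [0.088  0.0335 0.0184]
  n 28 mean [ 0.0764 -0.0317  0.0021] min [ 0.0559 -0.0338 -0.0033] max [ 0.0857 -0.0287  0.016 ]
  n 71 mean [-0.0587  0.0005  0.0076] min [-0.0932 -0.0189 -0.0027] max [-0.0306  0.021   0.0223]
top 31 xrange [-0.0246  0.0584]
  n 3 mean [0.0581 0.0227 0.0004] min [ 0.0576  0.0205 -0.0021] max [0.0584 0.0254 0.002 ]
t 12.6 p [ 0.6164 -0.2676  0.1348] yaw 100.5 w 0.0501 F [-0.1 -0.1 -0.9]
shift [ 0.793  0.245 -0.051] turn [0.001 0.001 0.004]
```

View pics/t1.png

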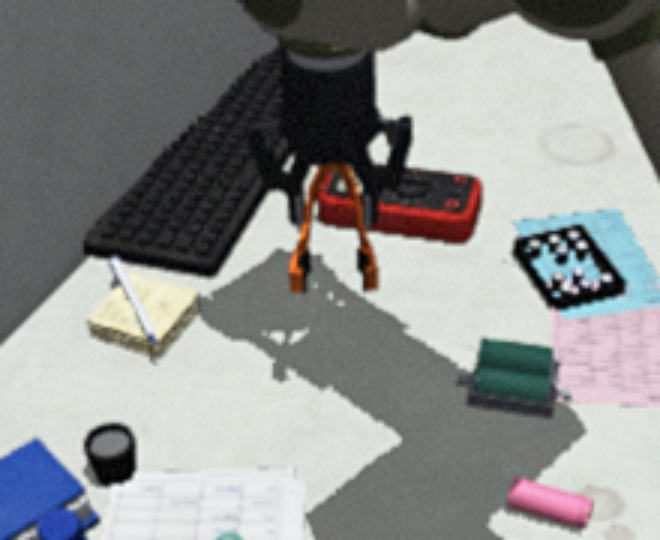

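The tongs are held level and square: their top is 3 mm above the TCP, the jaws are about 76 mm ahead, and they are centred. I'm moving over the stand.

{"op": "step_arm", "data": {
  "targets": [
    [[0.06,0.02,-0.01],[0,0,0]],
    [[0.14,0.04,-0.02],[0,0,0]],
    [[0.23,0.07,-0.03],[0,0,0]],
    [[0.33,0.1,-0.04],[0,0,0]],
    [[0.43,0.13,-0.05],[0,0,0]],
    [[0.53,0.16,-0.05],[0,0,0]],
    [[0.63,0.19,-0.05],[0,0,0]],
    [[0.71,0.22,-0.05],[0,0,0]],
    [[0.77,0.24,-0.05],[0,0,0]],
    [[0.791,0.245,-0.05],[0,0,0.004]]
  ]
}}

```text
time_s: 13.43
position: [0.6452, -0.018, 0.1481]
tool_rot: [[-0.181, 0.983, -0.002], [0.983, 0.181, 0.001], [0.001, -0.002, -1.0]]
ft_force: [0.4, -0.6, -0.9]
grip_width: 0.0499
gripper_force: 4.8
```

{"op": "step_arm", "data": {
  "targets": [
    [[0,0,0],[0,0,0]],
    [[0,0,0.02],[0,0,0]],
    [[0,0,0.04],[0,0,0]],
    [[0,0,0.04],[0,0,0]],
    [[0,0,0.04],[0,0,0]]
  ]
}}

```text
time_s: 13.85
position: [0.6452, -0.0221, 0.1364]
tool_rot: [[-0.177, 0.984, -0.002], [0.984, 0.177, 0.0], [0.0, -0.001, -1.0]]
ft_force: [-0.9, -0.3, -0.8]
grip_width: 0.0499
gripper_force: 4.8
```

```bash
python3 tg.py t2.png; python3 g.py .6457 -.0208 .054 100.3; python3 - <<'E'
from h import *
s=env.observe(); p=np.array(s['position']);R=np.array(s['tool_rot'])
d=snap('side');P=cloud(d)
near=(abs(P[...,0]-.632)<.016)&(abs(P[...,1]-.053)<.016)&(P[...,2]>.066)&(P[...,2]<.08)
v,u=np.nonzero(near); q=onz(d,u.mean(),v.mean(),.073); print('lid side',len(u),q.round(4),'in tool',((q-p)@R).round(4))
E
```

```text
side 281 xrange [-0.0534  0.0846]
  n 64 mean [0.0751 0.0286 0.0021] min [ 0.0552  0.0212 -0.0044] max [0.085  0.0339 0.0181]
  n 59 mean [ 0.0744 -0.0316  0.0024] min [ 0.0551 -0.0367 -0.0046] max [ 0.0853 -0.0249  0.0166]
  n 26 mean [-0.0434  0.0167  0.005 ] min [-0.0575  0.0124 -0.0014] max [-0.0322  0.0212  0.0134]
top 77 xrange [-0.0893  0.0827]
  n 5 mean [ 0.0819  0.0276 -0.0014] min [ 0.0807  0.0246 -0.0061] max [0.0835 0.0304 0.003 ]
  n 68 mean [-0.0638 -0.0021  0.0053] min [-0.091  -0.0202 -0.0033] max [-0.0311  0.0167  0.0186]
t 13.95 p [ 0.6456 -0.0217  0.1372] yaw 100.2 w 0.0498 F [ 0.1 -0.  -1.6]
shift [0.003 0.001 0.277] turn [-0.     0.    -0.001]
lid side 97 [0.6316 0.0536 0.073 ] in tool [ 0.0766 -0.0003  0.0642]
```

View pics/t2.png

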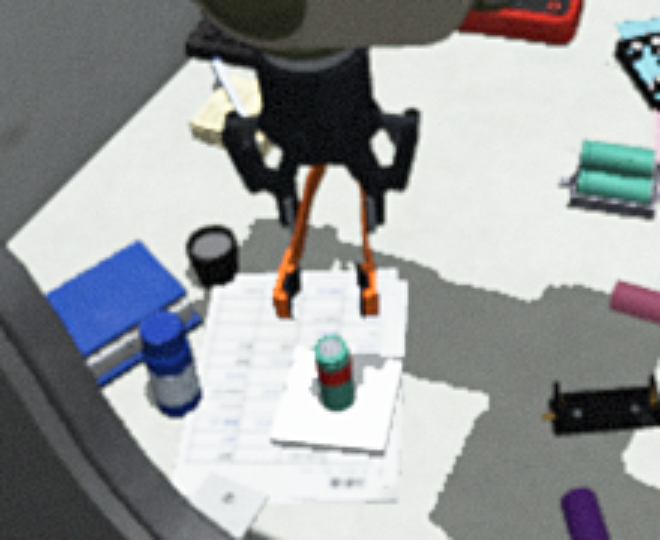

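The open jaws are lined up behind the failed cell, with the lid on the tool's midline 77 mm ahead. I'm lowering straight down around it.

{"op": "step_arm", "data": {
  "targets": [
    [[0.005,0,0.03],[0,0,0]],
    [[0.007,0,0.08],[0,0,0]],
    [[0.007,0,0.13],[0,0,0]],
    [[0.007,0,0.18],[0,0,0]],
    [[0.007,0,0.22],[0,0,0]],
    [[0.007,0,0.25],[0,0,0]],
    [[0.007,0,0.275],[0,0,0]],
    [[0.007,0,0.275],[0,0,0]],
    [[0.007,0,0.275],[0,0,0]]
  ]
}}

```text
time_s: 14.75
position: [0.6452, -0.0189, 0.0547]
tool_rot: [[-0.179, 0.984, 0.0], [0.984, 0.179, 0.0], [0.0, 0.0, -1.0]]
ft_force: [0.5, 0.3, 0.4]
grip_width: 0.0502
gripper_force: 4.8
```

```bash
python3 tg.py t3.png; python3 - <<'E'
from h import *
s=env.observe(); p=np.array(s['position']);R=np.array(s['tool_rot']); print(p)
for n in('side','top'):
    d=snap(n);P=cloud(d)
    near=(np.hypot(P[...,0]-.632,P[...,1]-.053)<.016)&(P[...,2]>.068)&(P[...,2]<.08)
    v,u=np.nonzero(near); 
    if len(u): q=onz(d,u.mean(),v.mean(),.073); print('lid',n,len(u),q.round(4),'in tool',((q-p)@R).round(4))
E
```

```text
side 227 xrange [-0.0431  0.0848]
  n 53 mean [0.0744 0.029  0.0024] min [ 0.0557  0.0227 -0.0034] max [0.0856 0.0337 0.0192]
  n 55 mean [ 0.0744 -0.0317  0.0019] min [ 0.0555 -0.036  -0.0042] max [ 0.0839 -0.026   0.016 ]
  n 15 mean [-0.0385  0.0179  0.0057] min [-0.0494  0.0147 -0.0011] max [-0.032   0.0217  0.0127]
top 49 xrange [-0.0874 -0.0281]
  n 47 mean [-0.0661 -0.0019  0.0049] min [-0.0886 -0.0222 -0.0064] max [-0.0327  0.0157  0.0157]
[ 0.64554032 -0.01898916  0.05546481]
lid side 91 [0.6318 0.0533 0.073 ] in tool [ 0.0735 -0.0006 -0.0176]
lid top 21 [0.6403 0.0533 0.073 ] in tool [ 0.0721  0.0078 -0.0176]
```

View pics/t3.png

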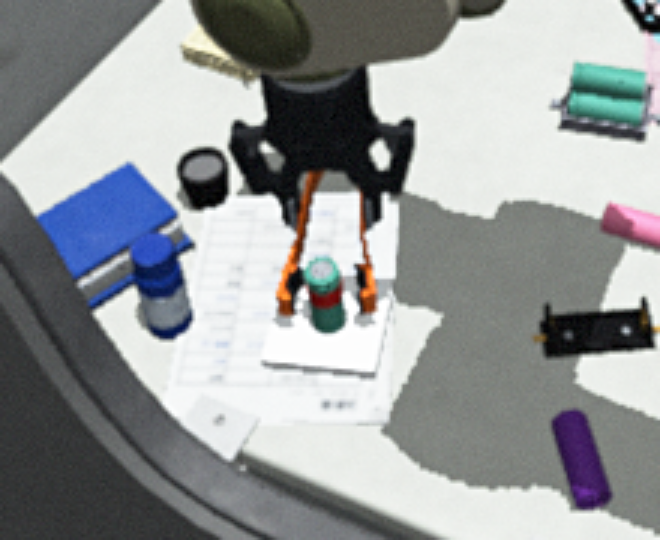

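The cell stands between both V notches, about 73 mm ahead of the TCP. I'm squeezing now.

{"op": "step_arm", "data": {
  "targets": [
    [[0,0,0],[0,0,0]],
    [[0,0,0],[0,0,0]],
    [[0,0,0],[0,0,0]],
    [[0,0,0],[0,0,0]],
    [[0,0,0],[0,0,0]],
    [[0,0,0],[0,0,0]]
  ],
  "jaw": 38,
  "grip_force": 29
}}

```text
time_s: 15.45
position: [0.6452, -0.0189, 0.0547]
tool_rot: [[-0.179, 0.984, 0.0], [0.984, 0.179, 0.0], [-0.0, 0.0, -1.0]]
ft_force: [-0.2, 0.8, -0.7]
grip_width: 0.0382
gripper_force: 6.8
```

{"op": "step_arm", "data": {
  "targets": [
    [[0,0,0],[0,0,0]],
    [[0,0,0],[0,0,0]],
    [[0,0,0],[0,0,0]],
    [[0,0,0],[0,0,0]],
    [[0,0,0],[0,0,0]],
    [[0,0,0],[0,0,0]],
    [[0,0,0],[0,0,0]],
    [[0,0,0],[0,0,0]]
  ],
  "jaw": 20,
  "grip_force": 29
}}

```text
time_s: 16.12
position: [0.6452, -0.0189, 0.0548]
tool_rot: [[-0.179, 0.984, 0.0], [0.984, 0.179, 0.0], [0.0, 0.0, -1.0]]
ft_force: [0.4, 0.9, 0.3]
grip_width: 0.034
gripper_force: 29.8
```

Closed at 34 mm, as expected. I'm lifting gently.

{"op": "step_arm", "data": {
  "targets": [
    [[0,0,-0.01],[0,0,0]],
    [[0,0,-0.025],[0,0,0]],
    [[0,0,-0.05],[0,0,0]],
    [[0,0,-0.08],[0,0,0]],
    [[0,0,-0.12],[0,0,0]],
    [[0,0,-0.16],[0,0,0]],
    [[0,0,-0.2],[0,0,0]],
    [[0,0,-0.24],[0,0,0]],
    [[0,0,-0.28],[0,0,0]],
    [[0,0,-0.32],[0,0,0]]
  ]
}}

```text
time_s: 16.95
position: [0.6451, -0.019, 0.1524]
tool_rot: [[-0.179, 0.984, 0.001], [0.984, 0.179, -0.0], [-0.0, 0.001, -1.0]]
ft_force: [0.3, -0.1, -1.3]
grip_width: 0.0337
gripper_force: 29.7
```

{"op": "step_arm", "data": {
  "targets": [
    [[0,0,-0.04],[0,0,0]],
    [[0,0,-0.08],[0,0,0]],
    [[0,0,-0.12],[0,0,0]],
    [[0,0,-0.16],[0,0,0]],
    [[0,0,-0.19],[0,0,0]],
    [[0,0,-0.21],[0,0,0]],
    [[0,0,-0.22],[0,0,0]],
    [[0,0,-0.22],[0,0,0]],
    [[0,0,-0.22],[0,0,0]],
    [[0,0,-0.22],[0,0,0]]
  ]
}}

```text
time_s: 17.78
position: [0.6449, -0.0189, 0.216]
tool_rot: [[-0.179, 0.984, -0.001], [0.984, 0.179, 0.0], [0.001, -0.001, -1.0]]
ft_force: [0.2, 0.5, -0.6]
grip_width: 0.0339
gripper_force: 29.8
```

```bash
python3 tg.py t4.png; python3 - <<'E'
from h import *
s=env.observe(); p=np.array(s['position']); print(p,s['grip_width'],s['gripper_force'],s['time_s'])
d=snap('side');P=cloud(d); H,Sa,V=cv2.split(cv2.cvtColor(d['img'],cv2.COLOR_RGB2HSV))
m=(H>68)&(H<100)&(Sa>70)&(V>40)&(np.hypot(P[...,0]-.632,P[...,1]-.053)<.04)&(P[...,2]>.05)
q=P[m]; print(m.sum(),np.percentile(q,[1,99],0).round(3))
lo=q[q[:,2]<q[:,2].min()+.02].mean(0); hi=q[q[:,2]>q[:,2].max()-.02].mean(0); print(lo.round(4),hi.round(4))
m=(H>68)&(H<100)&(Sa>70)&(V>40)&(P[...,2]>.041)&(P[...,2]<.07)&(np.hypot(P[...,0]-.447,P[...,1]+.214)<.06)
print('placed',P[m].mean(0).round(4),np.percentile(P[m][:,2],95))
E
```

```text
side 298 xrange [-0.061   0.0848]
  n 69 mean [0.0777 0.0164 0.0055] min [ 0.0566  0.011  -0.0013] max [0.0853 0.0212 0.0207]
  n 80 mean [ 0.0766 -0.0186  0.0054] min [ 0.0564 -0.0231 -0.0125] max [ 0.0846 -0.0132  0.0204]
  n 44 mean [-0.0475  0.0117  0.0061] min [-0.0695  0.0075 -0.0008] max [-0.0301  0.0166  0.0165]
top 190 xrange [-0.0891  0.0817]
  n 28 mean [0.0657 0.0159 0.0031] min [ 0.0555  0.0097 -0.0021] max [0.0829 0.0196 0.0155]
  n 34 mean [ 0.0641 -0.0186  0.003 ] min [ 0.0554 -0.0227 -0.0028] max [ 0.0817 -0.0124  0.0107]
  n 95 mean [-0.0644 -0.0015  0.0076] min [-0.0928 -0.0172  0.    ] max [-0.0305  0.0131  0.0202]
[ 0.64500549 -0.01890802  0.21608074] 0.03378803741093738 29.752996265888214 17.8833
205 [[0.619 0.038 0.173]
 [0.643 0.064 0.234]]
[0.6285 0.0601 0.1822] [0.6297 0.0553 0.2299]
placed [ 0.4488 -0.2115  0.0483] 0.05230843435081359
```

View pics/t4.png

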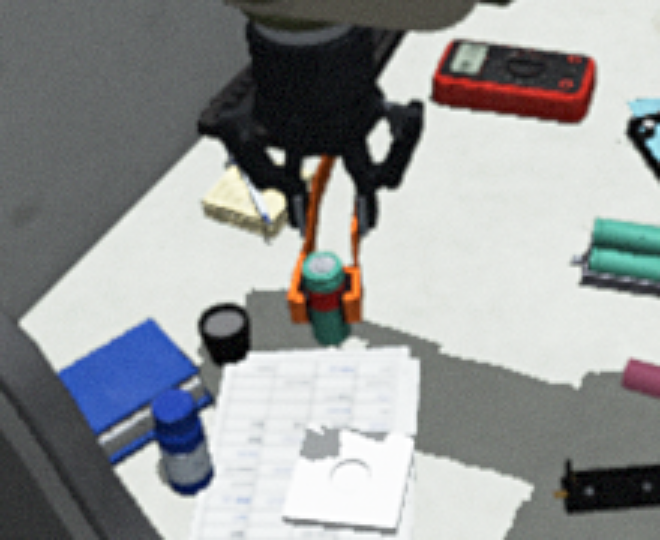

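The failed cell hangs upright in the squeezed tongs, its foot about 17 cm above the desk. The stand is empty and the third cell is still in place on the cradle, so I'm handing in.

```bash
python3 -c "
from rig import close_job; print(close_job())"
```

```text
the job is handed in; nothing more can be done
None
```

The job is handed in: the passed cell lies in the valley on both cradle cells, and the failed cell is held upright in the squeezed tongs, its foot about 17 cm above the desk.

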